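# Clamp the small jar in the sprung jar clamp

### The arm

A 7-joint arm with a two-finger parallel gripper is mounted at the origin on the work surface. World frame = base frame: x ahead of the robot, y to its left, z up, the work surface at z = 0. Lengths are in m, angles in rad, forces in N, time in s.
With the tool pointing down it reaches from about 0.425 to 0.875 m from the base axis. Payload 8.4 kg.
Tool frame: the origin (TCP) lies on the centre line of the jaws, within the pads' length; the fingertips stand 19 mm ahead of it and the grasp point (between the pads) is the TCP; z points along the fingers, y is the line along which they close (so a half turn about z gives the same grasp; the last joint's range is limited). The gripper opens to 87 mm and grips with 3 to 60 N. Pads are 19 mm wide; open, the fingers measure 117 mm over their backs; the gripper's body (75 mm by 190 mm) begins 51 mm behind the grasp point.
Start: joints at [-1.279, 0.333, 0.04, 1.465, -0.013, 1.343, -0.059], TCP at [0.248, 0.601, 0.242] pointing down, gripper open.
Joint ranges: [-2.58, 2.58], [-0.38, 2.09], [-1.3, 1.39], [0.25, 2.4], [-1.5, 4.64], [0.08, 2.09], [-2.65, 2.65]. Speed limits (rad/s): [2.22, 2.22, 2.79, 2.79, 3.14, 3.14, 3.14].

### API

Orientations are given as a rotation vector (axis times angle).
In Python, from workcell import r, eyes, job_done gives the robot as it stands. The module is installed in compiled form; this text tells all that it offers.
- The arm moves only by the tool apply_moves, never from a script. Its argument "deltas" is a list of rows, each a list of 3 entries, a list of its own where there are three numbers: the gripper command: -1 is fully open, 1 is shut, values between are in proportion, then the shift along the world's x, y, z in cm, then the turn about the world's z in degrees. A call has 1 to 8 rows; each row shifts and turns the commanded pose from where the row before left it; what a row does not reach is not made up. A row lasts 1/8 s, in which the tool goes at most 62.5 mm and 10.7 degrees, less where a joint would pass 70% of its speed; a pose out of reach is approached as far as the arm can. A call is refused whole if a number of a shift passes 6.25 or a number of a turn 10.7, either way. A call with a gripper value outside its range is refused whole. The fingers move at their own pace and stop on an object; "squeeze" is the grip in N (left out, the last holds). Time passes only in rows, so rows that do not move let the fingers close. It gives the time, the measured TCP pose, the force, the opening and the grip force at its end, in the units of the state.
- r.sense(): the state, without advancing time (a new reading comes with each control period).
- eyes.grab_frame(name): name is "scene" or "top" or "wrist"; returns (picture, depth): 400x640x3 uint8, red, green, blue; 400x640 float32, m along the optical axis (not along the pixel's ray), 0 where there is no reading.
- eyes.camera_model(name): a dict with "mtx" (3x3 intrinsics, pixels), "rvec" (rotation vector, rad) and "tvec" (3), from world to camera coordinates, as OpenCV has them. Camera axes: x right, y down, z forward; pixel columns grow to the right and rows downward; lengths in m; the calibration is good to about 2 mm. A picture is of the moment at which its call begins: read the wrist's pose just before it. camera_model takes no time and is no camera call; for the wrist camera it gives the pose at the moment of the call.
- job_done(): hands the job in; it is judged then, once.
The state is a dict: "time": time; "q": joint angles; "dq": joint speeds; "tau": joint torques, N m; "tool_pos": TCP position; "tool_rot": TCP orientation; "force": force on the tool from outside, world axes, zero at the start; "moment": the same for the moment, N m; "width": finger opening in m; "gripper_force": force on a finger pad.
Only numpy, scipy, OpenCV 4.12 (cv2) and the standard library are available. Lean on these libraries where they do the work, as an engineer would, in place of code of your own. Each camera call takes 0.05 s, during which the arm holds its last target. There are 200 camera calls.

### The job

The lid of the shortest of the three jars is stuck: fix that jar upright in the spring-loaded jar clamp so that the lid can be twisted off. Holding the jar above the level of the two steel pins, push the clamp's sprung jaw well back with the jar's side, lower the jar onto the board between pins and jaw, and let go, so that the jaw springs back and holds the jar against both pins.

Things in the scene. Friction and masses are not known exactly. Their poses are not given: they have to be found in the camera images.
- jar_mid (a point): Centre (half-way up, on the axis) of the small jar: round glass, grey paste inside, flat steel lid; 52 mm in diameter, 64 mm tall, about 0.2 kg, loose and upright on the table; z up its axis. The two other jars, of the same glass and steel, are taller: one slimmer (40 x 88 mm), one much wider (76 x 84 mm). They stand in any order.
- seat (a point): Where the small jar's centre comes when clamped: 32 mm above the top of the clamp's board (235 x 110 mm, 15 mm thick, fixed, yaw within 0.5 rad). z up, x along the board from pins to jaw, y across. The two upright steel pins (12 mm thick, 22 mm tall above the board) stand 25.75 mm to -x of this point, 19 mm either side of the centre line. The board is clear at both y sides.
- jaw_face (a point): Centre of the jaw's rubber face, which looks along the seat's -x at the pins; moves with the jaw. The jaw is an upright dark wooden block 50 mm wide, 16 mm thick, its top 61 mm above the board, its spring in a steel tube behind it. Closed, the face lies 2 mm to the -x side of the seat point, so the jar fits in only once the jaw is pushed back. Axes as the seat's.
- jaw (a joint): How far the jaw is pushed back along the seat's +x from closed, in m: 0 closed, 0.028 when it holds the small jar against the pins, 0.060 at its stop. A spring always closes it: it pushes back with 2 N closed, rising to 7 N at the stop.
There are look-alikes about, which are no part of the job. Leave any blue or yellow look-alike of the part that bears jar_mid alone.

How it is judged:
By the outcome, as a careful person would: the job done as asked, in the order asked, and still so for the second after the job is handed in, with the robot touching nothing.
It also fails if it takes over 40 s, if anything falls off the work surface, if the arm or the gripper's body presses on something with over 40 N, if the wrist force passes 120 N, or if a joint passes its speed limit or range.

## Working session

There is one attempt and no reset: what is moved stays moved. The work goes in short steps, Python scripts to look and compute and a tool call to move; the robot and the scene stay as the last step left them, time stands still between calls to the robot, and variables do not carry over. Pictures are saved under pics/ and viewed, at most 10 in all, crops included, and the job is handed in when it is done.

Besides the shell and the picture viewer there is one more tool, called after "Request:" as name(argument=value, ...) on one line, values as JSON. apply_moves: Moves the arm, as the interface text tells. Its arguments: {"type":"object","properties":{"deltas":{"type":"array","items":{"type":"array"}},"squeeze":{"type":"number"}},"required":["deltas"]}

```bash
mkdir -p pics; cat > h.py <<'E'
import numpy as np, cv2
from workcell import r, eyes, job_done
def grab(n,fn=None):
    m=eyes.camera_model(n); p,d=eyes.grab_frame(n)
    if fn: cv2.imwrite('pics/'+fn,cv2.cvtColor(p,cv2.COLOR_RGB2BGR))
    np.savez('/tmp/%s.npz'%n,p=p,d=d,**{k:np.array(v) for k,v in m.items()})
    return m,p,d
def load(n):
    z=np.load('/tmp/%s.npz'%n); return z,z['p'],z['d']
def ray(m,u,v):
    R=cv2.Rodrigues(np.array(m['rvec'],float))[0]; t=np.array(m['tvec'],float).ravel()
    K=np.array(m['mtx']); c=-R.T@t
    return c,R.T@np.linalg.inv(K)@np.array([u,v,1.])
def onplane(m,u,v,z):
    c,d=ray(m,u,v); return c+d*(z-c[2])/d[2]
def cloud(m,d):
    v,u=np.mgrid[:400,:640]; K=np.array(m['mtx'])
    R=cv2.Rodrigues(np.array(m['rvec'],float))[0]; t=np.array(m['tvec'],float).ravel()
    P=np.stack([(u-K[0,2])/K[0,0]*d,(v-K[1,2])/K[1,1]*d,d],-1)-t
    return P@R
E
python3 - <<'E'
from h import *
m,p,d=grab('top','top.png'); grab('scene','scene.png')
s=r.sense(); print(s['time'],s['tool_pos'],s['tool_rot'],s['width'],s['force'])
print(m, (d>0).mean())
E
```

```text
0.1 [0.24748373 0.60062383 0.24075288] [-6.09927907e-01 -3.08164917e+00  2.24919247e-03] 0.08672176525939428 [-0.22495321 -0.09619557  0.07527367]
{'mtx': array([[380.10792046,   0.        , 324.24512956],
       [  0.        , 380.10792046, 198.63071345],
       [  0.        ,   0.        ,   1.        ]]), 'rvec': array([ 2.21587478, -2.17585082,  0.09805525]), 'tvec': array([0.04841436, 0.50420304, 0.93010578])} 0.99611328125
```

View pics/top.png

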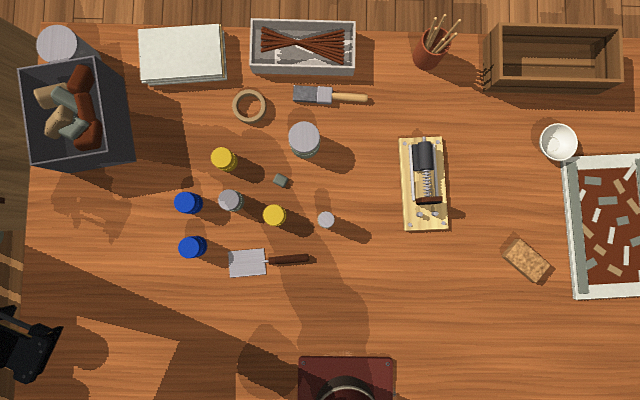

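View pics/scene.png

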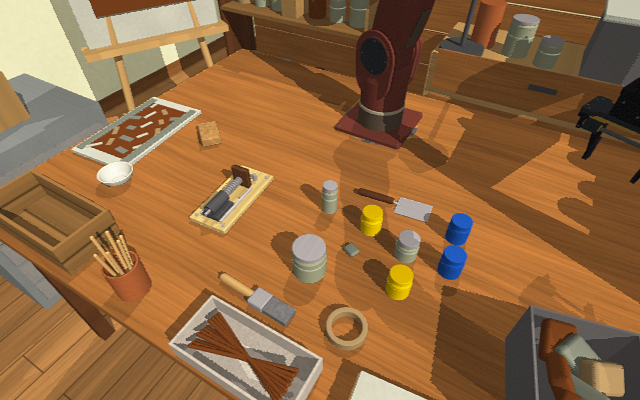

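The top view shows the small jar at pixel (230,200), with yellow and blue look-alikes around it. The slim jar is at (326,220) and the wide one at (304,138). The board is centred near (425,184), pins at its lower end (~212) and the jaw at (428,199). I'll measure these now.

```bash
python3 - <<'E'
from h import *
m,p,d=load('top'); C=cloud(m,d)
# jar lid
def lid(box,z0,z1):
    u0,v0,u1,v1=box; S=C[v0:v1,u0:u1]; k=((S[...,2]>z0)&(S[...,2]<z1)).astype(np.uint8)
    c=max(cv2.findContours(k,0,2)[0],key=cv2.contourArea); (a,b),R=cv2.minEnclosingCircle(c)
    pts=S[k>0]
    return (a+u0,b+v0,R),np.median(pts[:,2]),(pts.min(0)+pts.max(0))/2,pts.max(0)-pts.min(0)
for n,b,z0,z1 in [('small',(212,182,246,216),.054,.075),('slim',(312,205,342,235),.078,.1),('wide',(280,115,325,160),.074,.1),('y1',(258,200,290,232),.05,.075),('y2',(206,142,240,174),.05,.075),('b1',(170,188,205,218),.05,.075)]:
    c,z,mid,ext=lid(b,z0,z1); print(n,np.round(c,1),z.round(4),mid.round(4),ext.round(4),onplane(m,c[0],c[1],z if n!='small' else .064).round(4))
# board
S=C[125:245,385:465]; k=((S[...,2]>.009)).astype(np.uint8)
c=max(cv2.findContours(k,0,2)[0],key=cv2.contourArea)
P=p[125:245,385:465].astype(int); yel=((S[...,2]>.009)&(S[...,2]<.021)).astype(np.uint8)
print('board z',np.median(S[...,2][yel>0]))
rect=cv2.minAreaRect(np.argwhere(yel)[:,::-1].astype(np.float32)); print(rect)
for q in cv2.boxPoints(rect): print(onplane(m,q[0]+385,q[1]+125,.015).round(4))
w=S[yel>0][:,:2]; print(cv2.minAreaRect(w.astype(np.float32)))
# scene view of clamp
m2,p2,d2=load('scene'); 
big=np.hstack([cv2.resize(p[125:245,385:465],None,fx=5,fy=5),cv2.resize(p2[155:240,180:285],None,fx=3.8,fy=5)[:425]if 0 else np.zeros((600,1,3),np.uint8)])
o=np.zeros((600,800,3),np.uint8); o[:,:400]=cv2.resize(p[125:245,385:465],(400,600)); o[:340,400:]=cv2.resize(p2[155:240,180:280],(400,340))
cv2.imwrite('pics/c.png',o[...,::-1])
np.set_printoptions(linewidth=200)
E
```

```text
small [228.6 199.1  10.8] 0.0642 [0.495  0.2842 0.0614] [0.0477 0.0491 0.0138] [0.4945 0.2836 0.064 ]
slim [326.  219.1   8.2] 0.0885 [0.4515 0.0541 0.088 ] [0.0367 0.0368 0.0086] [0.4513 0.0541 0.0885]
wide [303.7 136.6  15.8] 0.0843 [0.644  0.1089 0.0817] [0.0729 0.0707 0.0148] [0.6431 0.1094 0.0843]
y1 [273.5 214.4  10.6] 0.0644 [0.4615 0.1777 0.0606] [0.0474 0.0492 0.0182] [0.4604 0.1773 0.0644]
y2 [221.5 157.2  10.9] 0.0642 [0.5944 0.3047 0.0603] [0.0489 0.0492 0.0163] [0.5937 0.3039 0.0642]
b1 [184.8 202.2  11.3] 0.0641 [0.486  0.387  0.0597] [0.0476 0.0492 0.0184] [0.4853 0.3857 0.0641]
board z 0.01563886756510283
((38.240516662597656, 58.00386047363281), (93.01190185546875, 44.10192108154297), 86.28471374511719)
[ 0.6609 -0.1272  0.015 ]
[ 0.6707 -0.2395  0.015 ]
[ 0.4357 -0.2538  0.015 ]
[ 0.4267 -0.1433  0.015 ]
((0.5486773252487183, -0.1915072500705719), (0.23514309525489807, 0.11170637607574463), 3.777963638305664)
```

View pics/c.png

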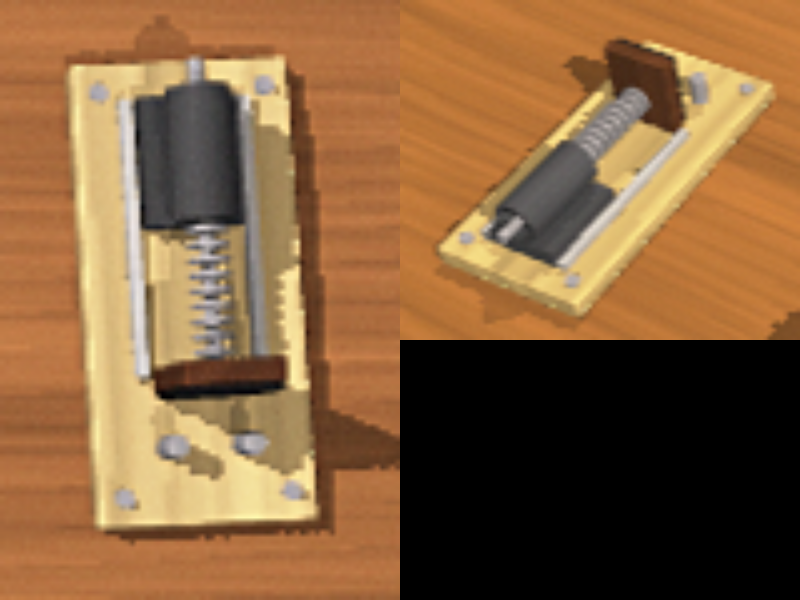

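The crop shows the pins at top-view pixels (419.4,213.8) and (434.8,213). The jaw's top edge runs from (416,200) to (442,198), and the rail lines run along the board. Next come the pins, the jaw and the board yaw.

```bash
python3 - <<'E'
from h import *
m,p,d=load('top'); C=cloud(m,d)
yaw=np.radians(3.78); ex=np.array([np.cos(yaw),np.sin(yaw)]); ey=np.array([-ex[1],ex[0]])
a=onplane(m,419.4,213.6,.037)[:2]; b=onplane(m,434.8,212.9,.037)[:2]
print('pins',a,b,'dist',np.linalg.norm(a-b),'yaw',np.degrees(np.arctan2(-(b-a)[0]*-1*-1,-(b-a)[1])), 'seat',(a+b)/2+.02575*ex)
for n in ('top','scene'):
    m,p,d=load(n); C=cloud(m,d); X=C.reshape(-1,3)
    near=(np.abs(X[:,0]-.549)<.13)&(np.abs(X[:,1]+.19)<.075)
    X=X[near]; B=X[(X[:,2]>.009)&(X[:,2]<.021)]; print(n,'board',cv2.minAreaRect(B[:,:2].astype(np.float32)),np.median(B[:,2]))
    L=np.c_[(X[:,:2]-np.array([.5487,-.1915]))@np.c_[ex,ey],X[:,2]]
    J=L[(L[:,2]>.060)]; print('jaw',len(J),J.min(0),J.max(0))
    Pn=L[(L[:,2]>.025)&(L[:,2]<.042)&(L[:,0]<-.055)]; print('pin',len(Pn),Pn.min(0),Pn.max(0))
    print('pin clusters',[Pn[s].mean(0).round(4) for s in (Pn[:,1]>Pn[:,1].mean(),Pn[:,1]<Pn[:,1].mean())])
    print('seat local',(((a+b)/2+.02575*ex)-np.array([.5487,-.1915]))@np.c_[ex,ey])
E
```

```text
pins [ 0.4695767  -0.17524924] [ 0.47197567 -0.21312794] dist 0.037954593095501206 yaw -3.6238625895431253 seat [ 0.49647017 -0.19249101]
top board ((0.5486773252487183, -0.1915072500705719), (0.23514309525489807, 0.11170637607574463), 3.777963638305664) 0.01563886756510283
jaw 190 [-0.05471544 -0.02448951  0.0600133 ] [0.09587813 0.02521406 0.08010951]
pin 48 [-0.08392868 -0.02350865  0.02640986] [-0.07317663  0.02486988  0.04123229]
pin clusters [array([-0.0786,  0.0205,  0.0357]), array([-0.0783, -0.0178,  0.0366])]
seat local [-0.05218154  0.00245443]
scene board ((0.5463931560516357, -0.19052724540233612), (0.23798514902591705, 0.11307991296052933), 3.829864740371704) 0.01512068782163034
jaw 147 [-0.05711802 -0.02449682  0.06001478] [0.09105576 0.02717659 0.07806316]
pin 26 [-0.08573343  0.01591164  0.02566591] [-0.05500651  0.02641039  0.04179436]
pin clusters [array([-0.0734,  0.0244,  0.0329]), array([-0.0765,  0.0193,  0.0336])]
seat local [-0.05218154  0.00245443]
```

Request:
apply_moves(deltas=[[-1, [3.1, -4.0, 0], 0], [-1, [3.1, -4.0, 0], 0], [-1, [3.1, -4.0, 0], 0], [-1, [3.1, -4.0, 0], 0], [-1, [3.1, -4.0, 0], 0], [-1, [3.1, -4.0, 0], 0], [-1, [3.1, -4.0, 0], 0], [-1, [3.0, -3.7, 0], 0]], squeeze=25)

```text
time: 1.1
tool_pos: [0.4953, 0.2823, 0.2413]
tool_rot: [-0.61, -3.081, 0.001]
force: [0.5, 0.6, 0.1]
width: 0.0869
gripper_force: 0.0
```

Request:
apply_moves(deltas=[[-1, [0, 0, 0], 0], [-1, [0, 0, 0], 0]])

```text
time: 1.35
tool_pos: [0.4941, 0.2843, 0.2412]
tool_rot: [-0.61, -3.081, 0.0]
force: [-0.1, 0.5, -0.4]
width: 0.0871
gripper_force: 0.0
```

```bash
python3 - <<'E'
from h import *
m,p,d=grab('wrist','w1.png'); C=cloud(m,d); X=C.reshape(-1,3)
k=(np.hypot(X[:,0]-.4947,X[:,1]-.284)<.04)&(X[:,2]>.055)&(X[:,2]<.075)
print(cv2.minEnclosingCircle(X[k][:,:2].astype(np.float32)),np.median(X[k][:,2]),k.sum())
s=r.sense(); print(s['time'],s['tool_pos'],s['tool_rot'],s['q'])
E
```

```text
((0.4932083487510681, 0.28474822640419006), 0.025113845244050026) 0.06389720955674254 1755
1.4 [0.4938156  0.2849616  0.24124263] [-6.07695699e-01 -3.08150136e+00  1.46911487e-04] [-0.84060744  0.17050902  0.27206951  1.67648428 -0.0477831   1.30164927
  0.62182496]
```

View pics/w1.png

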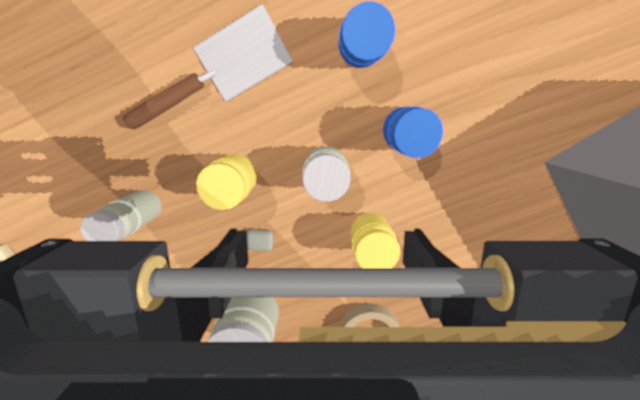

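The wrist view shows the grey jar at (326,175), clear of the yellow and blue jars, and its measured position agrees with the TCP within about 1 mm. I'll descend.

Request:
apply_moves(deltas=[[-1, [0, 0, -4.0], 0], [-1, [0, 0, -4.0], 0], [-1, [0, 0, -4.0], 0], [-1, [0, 0, -3.0], 0], [-1, [0, 0, -2.5], 0], [-1, [0, 0, -2.0], 0], [-1, [0, 0, -1.0], 0], [-1, [0, 0, 0], 0]])

```text
time: 2.4
tool_pos: [0.4939, 0.2845, 0.0361]
tool_rot: [-0.608, -3.081, 0.001]
force: [0.6, 0.2, 0.1]
width: 0.0866
gripper_force: 0.0
```

Request:
apply_moves(deltas=[[0, [0, 0, 0], 0], [0.4, [0, 0, 0], 0], [1, [0, 0, 0], 0], [1, [0, 0, 0], 0], [1, [0, 0, 0], 0], [1, [0, 0, 0], 0]], squeeze=25)

```text
time: 3.15
tool_pos: [0.4948, 0.2841, 0.0368]
tool_rot: [0.61, 3.082, 0.001]
force: [-0.3, -0.1, 2.6]
width: 0.0515
gripper_force: 25.0
```

Request:
apply_moves(deltas=[[1, [0, 0, 2.0], 0], [1, [0, 0, 4.0], 0], [1, [0, 0, 4.5], 0], [1, [0, 0, 4.5], 0], [1, [0, -3.0, 0], 2.0], [1, [-0.4, -4.5, 0], 2.5], [1, [-0.5, -5.0, 0], 2.7], [1, [-0.5, -5.0, 0], 3.0]])

```text
time: 4.15
tool_pos: [0.4799, 0.1072, 0.1861]
tool_rot: [-0.331, -3.123, 0.001]
force: [0.1, 0.1, -2.4]
width: 0.0519
gripper_force: 25.0
```

Request:
apply_moves(deltas=[[1, [-0.5, -5.0, 0], 3.0], [1, [-0.5, -5.0, 0], 3.0], [1, [-0.5, -5.0, 0], 3.0], [1, [-0.5, -5.0, 0], 3.0], [1, [-0.5, -5.0, 0], 2.0], [1, [-0.4, -3.5, 0], 2.0], [1, [0, -2.0, 0], 0], [1, [0, 0, 0], 0]])

```text
time: 5.15
tool_pos: [0.4508, -0.1974, 0.1862]
tool_rot: [0.1, -3.139, 0.001]
force: [-0.3, 0.6, -2.2]
width: 0.0515
gripper_force: 25.0
```

Request:
apply_moves(deltas=[[1, [0, 0, 0], 0], [1, [0, 0, 0], 0]])

```text
time: 5.4
tool_pos: [0.4517, -0.1949, 0.1864]
tool_rot: [0.107, -3.139, -0.001]
force: [0.9, -0.7, -2.7]
width: 0.0519
gripper_force: 25.0
```

```bash
python3 - <<'E'
from h import *
m,p,d=grab('wrist','w2.png'); s=r.sense()
R=cv2.Rodrigues(s['tool_rot'])[0]; print(s['time'],s['tool_pos'],'close dir',np.degrees(np.arctan2(R[1,1],R[0,1])),'tilt',R[:,2],s['q'],s['width'],s['gripper_force'])
E
```

```text
5.45 [ 0.45172797 -0.19506079  0.18644553] close dir 93.89423778076313 tilt [-1.82639432e-04  2.49794294e-04 -9.99999952e-01] [-0.34691209  0.03590251  0.68809448  1.94132751 -0.02491906  1.17289382
  1.98929312] 0.051450891139109584 24.999825339764357
```

View pics/w2.png

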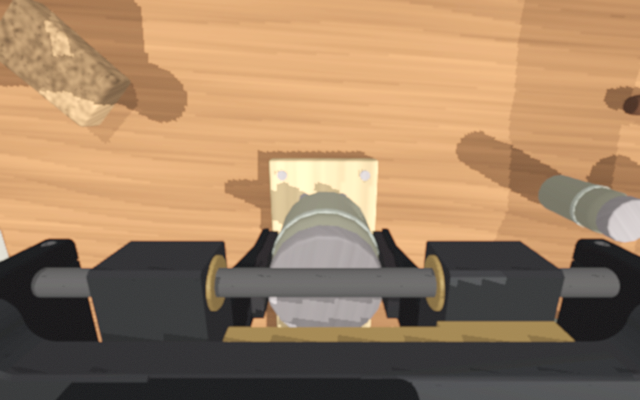

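The wrist view shows the board's pin end with corners near (271,160) and (377,159) and screws at (281,175) and (364,175). The held jar is centred at about u=326. I'll use these for a check of the centre line.

```bash
python3 - <<'E'
from h import *
m,p,d=load('wrist')
for q in [(271,160),(377,159.5),(281,175),(364,175)]: print(onplane(m,*q,.015).round(4))
C=cloud(m,d); X=C.reshape(-1,3); k=(abs(X[:,0]-.455)<.04)&(abs(X[:,1]+.197)<.08)&(X[:,2]>.009)&(X[:,2]<.022)
B=X[k]; print('board x min',B[:,0].min(),'y',B[:,1].min(),B[:,1].max(), np.median(B[:,2]))
for z in (.13,.16,.18,.2,.21,.22):
    k=(abs(X[:,2]-z)<.006)&(abs(X[:,0]-.45)<.04)&(abs(X[:,1]+.195)<.03); 
    if k.sum(): print(z,k.sum(),X[k].min(0),X[k].max(0))
E
```

```text
[ 0.4333 -0.2517  0.015 ]
[ 0.4255 -0.1457  0.015 ]
[ 0.448  -0.2412  0.015 ]
[ 0.4422 -0.1571  0.015 ]
board x min 0.42619395835314855 y -0.2526966815468034 -0.13953303801558575 0.014953893489655656
0.16 447 [ 0.42338734 -0.2203803   0.15400146] [ 0.44094961 -0.17170893  0.16599889]
0.18 679 [ 0.4229679  -0.22499243  0.17401144] [ 0.44524966 -0.16509121  0.18599509]
0.2 1378 [ 0.42380672 -0.22499715  0.19400023] [ 0.46294873 -0.16500404  0.20599971]
0.21 6668 [ 0.42426464 -0.22497604  0.20400005] [ 0.46873829 -0.16508746  0.21599831]
0.22 1663 [ 0.4248459  -0.22492143  0.21400004] [ 0.46759946 -0.16500052  0.22591815]
```

Request:
apply_moves(deltas=[[1, [0, -0.2, -3.0], 0], [1, [0, 0, -3.0], 0], [1, [0, 0, -2.5], 0], [1, [0, 0, -1.5], 0], [1, [0, 0, -0.7], 0], [1, [0, 0, 0], 0], [1, [0.8, 0.05, 0], 0], [1, [0.8, 0.05, 0], 0]])

```text
time: 6.45
tool_pos: [0.4689, -0.197, 0.0803]
tool_rot: [-0.105, 3.138, -0.0]
force: [0.2, -0.3, -1.8]
width: 0.0516
gripper_force: 25.0
```

Request:
apply_moves(deltas=[[1, [0.7, 0.05, 0], 0], [1, [0.7, 0.05, 0], 0], [1, [0.7, 0.05, 0], 0], [1, [0.7, 0.05, 0], 0], [1, [0, 0, 0], 0], [1, [0, 0, 0], 0]])

```text
time: 7.2
tool_pos: [0.4953, -0.1951, 0.0794]
tool_rot: [0.104, -3.139, -0.0]
force: [-3.9, 0.2, -0.9]
width: 0.0514
gripper_force: 25.0
```

Request:
apply_moves(deltas=[[1, [0.6, 0.04, 0], 0], [1, [0.6, 0.04, 0], 0], [1, [0.6, 0.04, 0], 0], [1, [0, 0, 0], 0], [1, [0, 0, 0], 0]])

```text
time: 7.82
tool_pos: [0.513, -0.1939, 0.0794]
tool_rot: [0.104, -3.139, -0.0]
force: [-6.1, -0.6, -0.6]
width: 0.0516
gripper_force: 25.0
```

```bash
python3 - <<'E'
from h import *
m,p,d=grab('scene'); m2,p2,d2=grab('top')
o=np.zeros((600,800,3),np.uint8); o[:,:400]=cv2.resize(p2[125:245,385:465],(400,600)); o[:500,400:]=cv2.resize(p[125:250,180:280],(400,500))
cv2.imwrite('pics/s3.png',o[...,::-1]); s=r.sense(); print(s['tool_pos'],s['force'],s['moment'])
E
```

```text
[ 0.51299693 -0.19392905  0.07938641] [-5.44479137 -0.39822533 -1.37133487] [-0.17267506  1.15819475  0.05966177]
```

View pics/s3.png

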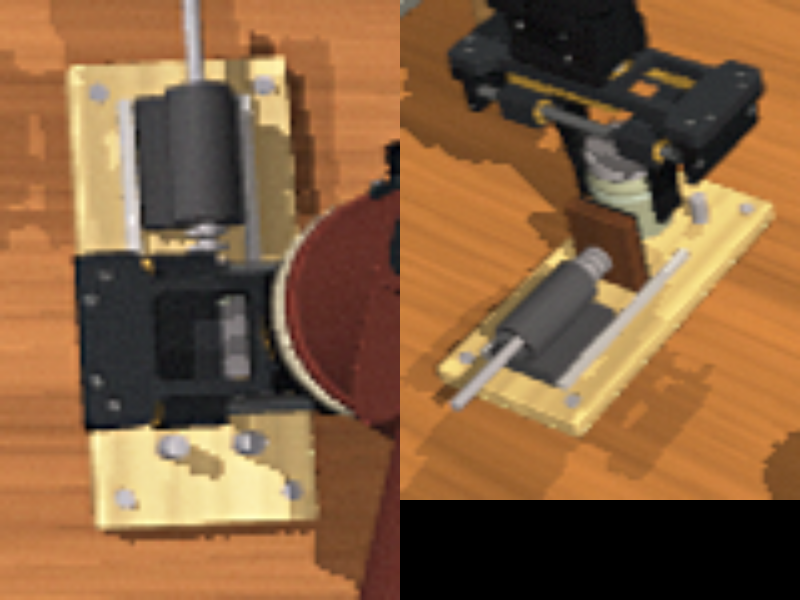

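The jaw is pushed back, with the jar upright against it and clear of the pins. I'll lower it in small steps.

Request:
apply_moves(deltas=[[1, [0, 0, -0.6], 0], [1, [0, 0, -0.7], 0], [1, [0, 0, -0.6], 0], [1, [0, 0, -0.4], 0], [1, [0, 0, -0.3], 0], [1, [0, 0, -0.1], 0], [1, [0, 0, 0], 0], [1, [0, 0, 0], 0]])

```text
time: 8.93
tool_pos: [0.513, -0.1938, 0.0524]
tool_rot: [0.104, -3.139, -0.0]
force: [-5.4, -0.9, -1.1]
width: 0.0515
gripper_force: 25.0
```

Request:
apply_moves(deltas=[[1, [0, 0, -0.1], 0], [1, [0, 0, 0], 0], [1, [0, 0, 0], 0]])

```text
time: 9.3
tool_pos: [0.5131, -0.1938, 0.0518]
tool_rot: [0.104, -3.139, -0.001]
force: [-7.2, -0.6, 4.1]
width: 0.0516
gripper_force: 25.0
```

```bash
python3 - <<'E'
from h import *
m,p,d=grab('scene')
cv2.imwrite('pics/s4.png',cv2.resize(p[140:250,180:290],(600,600),interpolation=2)[...,::-1]); s=r.sense(); print(s['tool_pos'],s['force'],s['moment'])
E
```

```text
[ 0.51313078 -0.1938441   0.05177296] [-7.05237474 -0.14963975  4.28924474] [0.0337664  1.44281738 0.07760205]
```

View pics/s4.png

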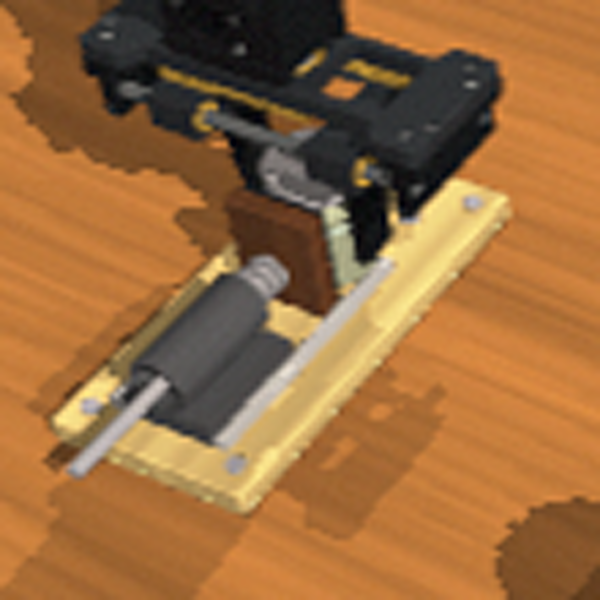

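The jar stands on the board (contact about 6 N) between pins and jaw. I'll ease it back toward the pins and release.

Request:
apply_moves(deltas=[[1, [-0.4, -0.03, 0.05], 0], [1, [-0.4, -0.03, 0], 0], [1, [-0.3, -0.02, 0], 0], [1, [0, 0, 0], 0], [1, [0, 0, 0], 0]])

```text
time: 9.98
tool_pos: [0.5023, -0.1946, 0.0519]
tool_rot: [0.104, -3.139, -0.0]
force: [-5.7, -1.0, -3.7]
width: 0.0519
gripper_force: 25.0
```

Request:
apply_moves(deltas=[[-0.2, [0, 0, 0], 0], [-0.6, [0, 0, 0], 0], [-1, [0, 0, 0], 0], [-1, [0, 0, 0], 0], [-1, [0, 0, 0], 0], [-1, [0, 0, 0], 0]])

```text
time: 10.72
tool_pos: [0.5027, -0.1947, 0.0521]
tool_rot: [-0.104, 3.14, -0.0]
force: [-0.2, -0.8, 0.0]
width: 0.086
gripper_force: 0.0
```

Request:
apply_moves(deltas=[[-1, [0, 0, 1.5], 0], [-1, [0, 0, 3.0], 0], [-1, [0, 0, 4.0], 0], [-1, [0, 0, 5.0], 0], [-1, [0, 5.0, 3.0], 0], [-1, [0, 6.0, 0], 0], [-1, [0, 6.0, 0], 0], [-1, [0, 6.0, 0], 0]])

```text
time: 11.72
tool_pos: [0.5025, 0.037, 0.2185]
tool_rot: [-0.103, 3.138, 0.001]
force: [1.3, 0.6, 0.3]
width: 0.0869
gripper_force: 0.0
```

Request:
apply_moves(deltas=[[-1, [0, 6.0, 0], 0], [-1, [0, 0, 0], 0], [-1, [0, 0, 0], 0]])

```text
time: 12.1
tool_pos: [0.5027, 0.0947, 0.2177]
tool_rot: [-0.104, 3.139, -0.001]
force: [-1.1, -0.8, -0.0]
width: 0.0867
gripper_force: 0.0
```

```bash
python3 - <<'E'
from h import *
m,p,d=grab('scene'); m2,p2,d2=grab('top')
o=np.zeros((600,800,3),np.uint8); o[:,:400]=cv2.resize(p2[125:245,385:465],(400,600)); o[:500,400:]=cv2.resize(p[125:250,180:280],(400,500))
cv2.imwrite('pics/s5.png',o[...,::-1]); s=r.sense(); print(s['time'],s['tool_pos'])
X=cloud(m2,d2).reshape(-1,3); k=(abs(X[:,2]-.079)<.012)&(np.hypot(X[:,0]-.4963,X[:,1]+.1945)<.05)
k&=p2.reshape(-1,3).min(1)>110
P=X[k]; print(P.min(0),P.max(0),np.median(P,0),len(P))
A=np.c_[P[:,:2],np.ones(len(P))]; print('top plane',np.linalg.lstsq(A,P[:,2],rcond=None)[0])
E
```

```text
12.2 [0.50284547 0.09377496 0.21756467]
[ 0.47240303 -0.2200455   0.06949161] [ 0.51973698 -0.17045269  0.08400425] [ 0.49600942 -0.19451464  0.07946581] 364
top plane [ 0.00638277 -0.01695237  0.07281005]
```

View pics/s5.png

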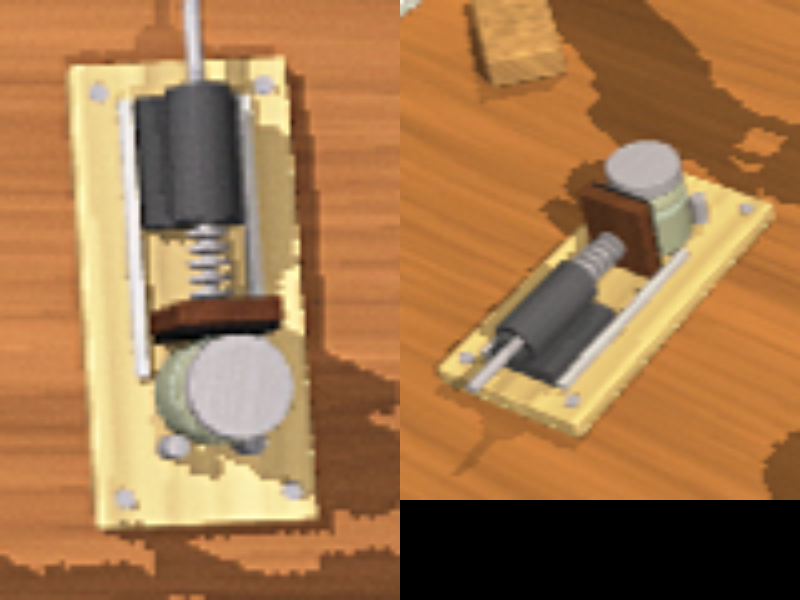

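The jar stands upright between the jaw and both pins. Its lid centre measures (0.496, -0.1945, 0.0795), which matches the seat.

```bash
python3 -c "
from workcell import job_done
print(job_done())"
```

```text
the job is handed in; nothing more can be done
None
```

The small jar is clamped upright against both pins, held by the sprung jaw with the gripper well clear, and the job was handed in at about 12 s; no verdict was returned.

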